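# Lock the lid onto the nut grinder

### The job

Close the nut grinder: lift the loose lid by the black grip on top, set it down in the grinder's collar with its long orange handle over the white mark so that its lugs drop fully into the gaps, and let go. Then swing the orange handle clockwise, as seen from above, until the lid is cammed tight against its stop with the handle over the red mark; turn it by the orange handle, not by the black grip. Leave the other things on the counter where they are.

Things in the scene. Friction and masses are not known exactly. Their poses are not given: they have to be found in the camera images.
- grinder: Green counter-top nut grinder, fixed. Origin on the counter under its vertical axis, z up. Housing 172 mm across, 85 mm high to a shoulder of radius 81 mm; above it a steel collar (radius 71.5 outside, 59.5 inside) rises to 110 mm. In the collar three lugs (inner radius 48.5), 60 degrees wide, centred 0, 120, 240 degrees counter-clockwise from +x. A switch knob juts 10 mm from the front.
- seat (a point): Point on the grinder's axis 96 mm above the counter, on the black sealing ring inside the collar: the lid's origin comes here when it is fully seated. Turns with the grinder. The lid's spigot passes between the lugs with 3.5 mm to spare all round.
- white_mark (a point): White mark on the grinder's shoulder, 76 mm from the axis, 240 degrees counter-clockwise from the grinder's +x. With the lid's handle pointing over it, give or take 12 degrees, the lid's lugs stand over the 60 degree gaps and drop 14 mm to the sealing ring.
- red_mark (a point): Red mark on the grinder's shoulder, 76 mm from the axis, along the grinder's -x: 60 degrees clockwise of the white one. Handle over it = lid at its hard stop. The lugs' undersides are ramps: from white to red the lid turns freely at first, over the last 18 degrees ever stiffer (to 6 to 12 N at the handle's end), then comes up hard; it stays where it is left.
- seal (a joint): How far the sprung black sealing ring inside the collar, on which the lid stands, is pressed down, in m (a reading too noisy to steer by): 0 when the lid only rests on it, about 0.0015 when the lid is cammed home. 5 N preload, then 8 N per mm.
- lid: Grey lid, 0.28 to 0.45 kg, standing on the counter. Origin at the centre of its underside, z up, +x along the orange handle. Spigot of radius 45 mm with three lugs (to radius 53.5, 26 mm wide, 8 high, at 60, 180, 300 degrees from the handle); disc of radius 66 mm, 16.5 to 24.5 mm up. Handle 18 mm wide, 16 to 28 mm up, reaching 138 mm from the axis, its last 24 mm a round end of 24 mm diameter.
- lid_grip: Black lifting grip fixed upright on top of the lid: a bar 60 mm long (along the lid's x), 18 mm wide (along the lid's y) and 33 mm high, from 24.5 to 57.5 mm above the lid's origin. Origin at the centre of its underside, 6 mm from the lid's axis towards the handle, above the lid's centre of mass. For lifting only; axes as the lid's.
- handle_end (a point): Point in the middle of the orange handle 120 mm from the lid's axis, 22 mm above the lid's origin. Turns with the lid.
- honey_jar: Bystander: honey jar with dark label, 62 mm across, 99 mm high, loose; origin under its centre.
- tin: Bystander: round tin, 75 mm across, 58 mm high, loose; origin under its centre.
- bell: Bystander: white domed counter bell, 81 mm across, 64 mm high, loose; origin under its centre.
- timer: Bystander: cream timer with a red bar on top, 68 mm across, 64 mm high, loose; origin under its centre.

How it is judged:
By the outcome, as a careful person would: the job done as asked, in the order asked, and still so for the second after the job is handed in, with the robot touching nothing.
It also fails if it takes over 64 s, if anything falls off the work surface, if the arm or the gripper's body presses on something with over 40 N, if the wrist force passes 120 N, or if a joint passes its speed limit or range.

### The arm

A 7-joint arm with a two-finger parallel gripper is mounted at the origin on a cart in front of the work surface, level with it; the furniture and walls round the work are solid. World frame = base frame: x ahead of the robot, y to its left, z up, the work surface at z = 0. Lengths are in m, angles in degrees, forces in N, time in s.
With the tool pointing down it reaches from about 0.35 to 0.9 m from the base axis. Payload 8.1 kg.
Tool frame: the origin (TCP) lies on the centre line of the jaws, within the pads' length; the fingertips stand 14 mm ahead of it and the grasp point (between the pads) lies 5 mm behind it; z points along the fingers, y is the line along which they close (so a half turn about z gives the same grasp; the last joint's range is limited). The gripper opens to 92 mm and grips with 3 to 60 N. Pads are 19 mm wide; open, the fingers measure 130 mm over their backs; the gripper's body (75 mm by 190 mm) begins 47 mm behind the grasp point.
Start: joints at [-73.831, 24.895, 1.432, 90.138, -0.665, 64.973, -4.303], TCP at [0.235, 0.579, 0.241] pointing down, gripper open.
Joint ranges: [-149.89, 149.89], [-25.12, 119.58], [-72.63, 75.52], [4.76, 147.25], [-75.54, 255.54], [6.69, 114.76], [-157.13, 157.13]. Speed limits (degrees/s): [127.2, 127.2, 172.46, 172.46, 180, 180, 180].

### API

Orientations are given as [roll, pitch, yaw] about the fixed x, y, z axes, in that order (R = Rz(yaw) Ry(pitch) Rx(roll)).
In Python, from bench import ctrl, snapshot gives the robot as it stands (ctrl), with the cameras as plain functions.
- The arm moves only by the shell command python3 shift.py 'ROWS' [OPENING]. ROWS is rows parted by semicolons, their numbers by spaces, 1 to 10 of them, each of 4 numbers: dx, dy, dz in m, then a turn about the tool's z in degrees; each row is the pose to reach, as a shift and turn from the pose commanded when the command began, along the tool's axes at that moment; what a row does not reach only later rows make up. A row lasts 1/12 s, in which the tool goes at most 0.0417 m and 7.16 degrees, less where a joint would pass 70% of its speed; a pose out of reach is approached as far as the arm can. OPENING is the finger opening in m, set as the command begins (- or left out keeps the last). The fingers move at their own pace and stop on an object; the grip force is fixed at half the most. Time passes only in rows, so rows that do not move let the fingers close. It prints the time, the measured TCP pose, the force, the opening and the grip force at its end.
- ctrl.get_state(): the state, without advancing time (a new reading comes with each control period).
- snapshot(name): name is "side" or "top"; returns a dict with "image" (384x512x3 uint8, red, green, blue), "fx", "fy", "cx", "cy" (pixels), "D" ([k1, k2, p1, p2, k3] as OpenCV has them; the pictures are not rectified), "R" (3x3) and "t" (3): a world point X has camera coordinates R X + t. Camera axes: x right, y down, z forward; pixel columns grow to the right and rows downward; lengths in m; the calibration is good to about 2 mm. A picture is of the moment at which its call begins. There is no depth.
- ctrl.job_done(): hands the job in; it is judged then, once.
The state is a dict: "clock": time; "qpos": joint angles; "joint_velocities": joint speeds; "effort": joint torques, N m; "position": TCP position; "ee_rot": TCP orientation; "force": force on the tool from outside, world axes, zero at the start; "ft_torque": the same for the moment, N m; "opening": finger opening in m; "finger_force": force on a finger pad.
Only numpy, scipy, OpenCV 4.12 (cv2) and the standard library are available. Lean on these libraries where they do the work, as an engineer would, in place of code of your own. Each camera call takes 0.05 s, during which the arm holds its last target. There are 200 camera calls.

## Working session

There is one attempt and no reset: what is moved stays moved. The work goes in short steps, Python scripts to look and compute and a shell command to move; the robot and the scene stay as the last step left them, time stands still between calls to the robot, and variables do not carry over. Pictures are saved under pics/ and viewed, at most 10 in all, crops included, and the job is handed in when it is done.

```bash
ls; mkdir -p pics
python3 - <<'E'
from bench import ctrl, snapshot
import cv2,pickle
d={}
for n in("side","top"):
    s=snapshot(n);d[n]=s
    cv2.imwrite(f"pics/{n}0.png",s["image"][:,:,::-1])
    print(n,s["fx"],s["fy"],s["cx"],s["cy"],s["D"],s["R"],s["t"])
pickle.dump(d,open("s0.pkl","wb"))
print(ctrl.get_state())
E
```

```text
bench.py
pics
shift.py
side 376.21674546314847 376.21674546314847 254.84205950383082 194.15331348174524 [-0.12190855  0.          0.          0.          0.        ] [[ 9.74791287e-01 -2.23118406e-01 -3.51606841e-04]
 [-9.34385450e-02 -4.06795504e-01 -9.08728043e-01]
 [ 2.02610921e-01  8.85853032e-01 -4.17388572e-01]] [-0.54095806  0.14295439  1.33560465]
top 430.37502498217185 430.37502498217185 254.73501649745523 199.38277485059038 [0.03953511 0.         0.         0.         0.        ] [[-0.02655109 -0.99923953 -0.02855522]
 [-0.98912496  0.03039464 -0.1439027 ]
 [ 0.1446612   0.02442391 -0.98917977]] [0.0536826  0.56247455 1.35016898]
{'clock': 0.1, 'qpos': array([-73.83220376,  24.93295797,   1.42882339,  90.18305979,
        -0.66610311,  64.97419531,  -4.30242184]), 'joint_velocities': array([-0.09129743, -0.04581894, -0.0341037 , -0.07193358,  0.00531709,
        0.14196777, -0.04153759]), 'effort': array([ 2.84898881e-03, -6.69122243e+01,  9.87814218e-01, -3.15140140e+01,
       -6.05029799e-02,  3.74330312e-02,  3.29519196e-05]), 'position': array([0.23445327, 0.5788846 , 0.2400232 ]), 'ee_rot': array([-1.79918245e+02,  5.26634660e-03,  1.57951427e+02]), 'force': array([ 0.19158234,  0.3740006 , -0.17547701]), 'ft_torque': array([ 0.01427693, -0.04324122,  0.01525106]), 'finger_force': 0.0, 'opening': 0.09194727753463511}
```

View pics/top0.png

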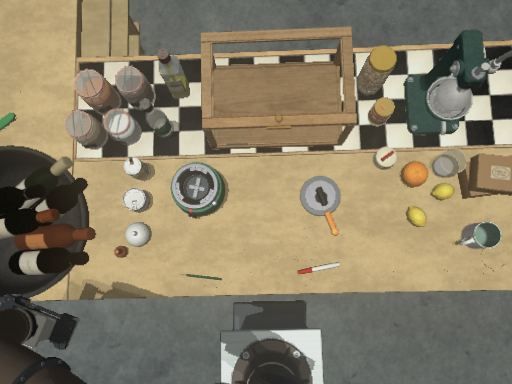

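View pics/side0.png

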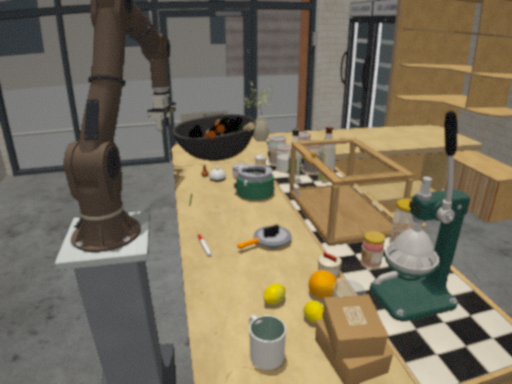

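Top view: grinder near (198,188), lid disc near (321,196) with its handle to (334,232). The frame with front bar lies beyond, towards +x. I'll enlarge the top view around both.

```bash
cat > h.py <<'E'
import numpy as np,cv2
def ray(s,uv,z):
    K=np.array([[s["fx"],0,s["cx"]],[0,s["fy"],s["cy"]],[0,0,1]])
    p=cv2.undistortPoints(np.array(uv,float).reshape(-1,1,2),K,np.array(s["D"])).reshape(-1,2)
    R=np.array(s["R"]);c=-R.T@np.array(s["t"])
    d=np.c_[p,np.ones(len(p))]@R
    return c+d*((z-c[2])/d[:,2])[:,None]
def proj(s,X):
    K=np.array([[s["fx"],0,s["cx"]],[0,s["fy"],s["cy"]],[0,0,1]])
    return cv2.projectPoints(np.array(X,float).reshape(-1,1,3),cv2.Rodrigues(np.array(s["R"]))[0],np.array(s["t"]),K,np.array(s["D"]))[0].reshape(-1,2)
def circ(P):
    P=np.asarray(P)[:,:2];a=np.linalg.lstsq(np.c_[2*P,np.ones(len(P))],(P**2).sum(1),rcond=None)[0]
    return a[:2],np.sqrt(a[2]+a[:2]@a[:2])
E
python3 - <<'E'
import pickle,cv2,numpy as np
from h import *
d=pickle.load(open("s0.pkl","rb"));im=d["top"]["image"]
a=cv2.resize(im[155:225,160:235],None,fx=5.3,fy=5.3,interpolation=cv2.INTER_CUBIC)
b=cv2.resize(im[170:240,290:365],None,fx=5.3,fy=5.3,interpolation=cv2.INTER_CUBIC)
cv2.imwrite("pics/crop0.png",np.hstack([a,b])[:,:,::-1])
hsv=cv2.cvtColor(im,cv2.COLOR_RGB2HSV);s=d["top"]
def mask(lo,hi,box):
    m=cv2.inRange(hsv,lo,hi);z=np.zeros_like(m);x0,y0,x1,y1=box;z[y0:y1,x0:x1]=m[y0:y1,x0:x1];return z
o=mask((5,150,120),(20,255,255),(315,205,350,245));ys,xs=np.nonzero(o);print("orange",len(xs),xs.mean(),ys.mean())
P=ray(s,np.c_[xs,ys],.028);u,w,vt=np.linalg.svd(P[:,:2]-P[:,:2].mean(0));print(P.mean(0),vt[0],P[:,:2].min(0),P[:,:2].max(0))
k=mask((0,0,0),(180,255,60),(305,178,338,215));ys,xs=np.nonzero(k);print("black",len(xs),xs.mean(),ys.mean(),xs.min(),xs.max(),ys.min(),ys.max())
g=mask((0,0,90),(180,70,190),(295,170,345,220));c=max(cv2.findContours(g,0,1)[0],key=cv2.contourArea)
print("disc",cv2.contourArea(c)); print(circ(ray(s,cv2.convexHull(c)[:,0],.0245)))
r=mask((0,120,90),(8,255,255),(165,155,235,225))|mask((172,120,90),(180,255,255),(165,155,235,225));ys,xs=np.nonzero(r);print("red",np.c_[xs,ys].tolist())
for y in range(155,222,6): print(y)if 0 else None
E
```

```text
orange 115 331.0695652173913 222.12173913043478
[ 0.48429453 -0.2058747   0.028     ] [-0.93890252 -0.34418319] [ 0.44567519 -0.22644857] [ 0.52053391 -0.1879784 ]<stdin>:12: RuntimeWarning: Mean of empty slice.
  ret = ret.dtype.type(ret / rcount)
Traceback (most recent call last):
ValueError: zero-size array to reduction operation minimum which has no identity
```

View pics/crop0.png

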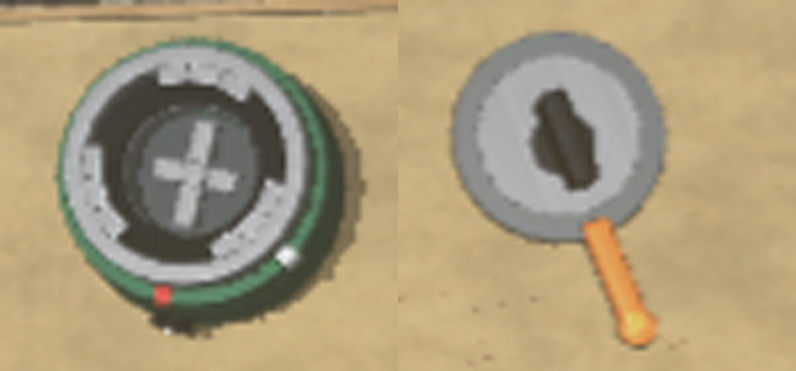

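The crop shows the red mark at about (190.8,210.7), the white mark at about (214.3,203.5), the lid disc centre near (320,196), and the grip bar running roughly along the handle.

```bash
cat > meas.py <<'E'
import pickle
from h import *
d=pickle.load(open("s0.pkl","rb"));s=d["top"];im=s["image"]
hsv=cv2.cvtColor(im,cv2.COLOR_RGB2HSV)
def box(m,x0,y0,x1,y1):
    z=np.zeros_like(m);z[y0:y1,x0:x1]=m[y0:y1,x0:x1];return z
def big(m): return max(cv2.findContours(m,0,1)[0],key=cv2.contourArea)
a=lambda v:np.degrees(np.arctan2(v[1],v[0]))
# lid
sat=box(cv2.inRange(hsv,(0,0,0),(180,75,255)),292,168,348,222)
c=cv2.convexHull(big(sat))[:,0];L,r=circ(ray(s,c,.0225));print("lid disc",L,r)
o=box(cv2.inRange(hsv,(5,150,120),(20,255,255)),315,205,350,245);ys,xs=np.nonzero(o)
O=ray(s,np.c_[xs,ys],.028)[:,:2];print("handle dir",a(O.mean(0)-L),"maxreach",np.linalg.norm(O-L,axis=1).max())
far=O[np.linalg.norm(O-L,axis=1)>.112].mean(0);print("end dir",a(far-L),far)
k=box(cv2.inRange(hsv,(0,0,0),(180,255,95)),308,182,334,212);ys,xs=np.nonzero(k)
B=ray(s,np.c_[xs,ys],.0575)[:,:2];v=np.linalg.svd(B-B.mean(0))[2][0];print("grip",len(B),B.mean(0),a(v))
# grinder
g=box(cv2.inRange(hsv,(0,0,120),(180,60,255)),168,158,222,212)
g=cv2.morphologyEx(g,cv2.MORPH_OPEN,np.ones((2,2)))
c=cv2.convexHull(big(g))[:,0];Gc,r=circ(ray(s,c,.11));print("collar",Gc,r)
def cen(m):
    ys,xs=np.nonzero(m);print(len(xs));return np.array([[xs.mean(),ys.mean()]])
rd=box(cv2.inRange(hsv,(0,120,120),(9,255,255))|cv2.inRange(hsv,(170,120,120),(180,255,255)),184,205,196,216)
wh=box(cv2.inRange(hsv,(0,0,205),(180,60,255)),211,199,219,208)
for n,m in(("red",rd),("white",wh)):
    p=cen(m);P=ray(s,p,.085)[0,:2];print(n,p,P,"r",np.linalg.norm(P-Gc),"dir",a(P-Gc))
# side view: marks give independent check by projection
t=d["side"];print("side lid centre px",proj(t,[[*L,.0245]]),"collar px",proj(t,[[*Gc,.11]]))
E
python3 meas.py
```

```text
lid disc [ 0.5737484  -0.17506365] 0.0659371731310377
handle dir -160.9944967367385 maxreach 0.13558271583946252
end dir -160.67220338401364 [ 0.45721154 -0.21593776]
grip 149 [ 0.56503991 -0.17377616] -162.34623373815518
collar [0.60122807 0.21944062] 0.07203400826462088
12
red [[190.  210.5]] [0.52848682 0.24004032] r 0.07560183171404175 dir 164.18832938369073
6
white [[213.16666667 202.83333333]] [0.55048996 0.16709066] r 0.07290317626637026 dir -134.10421488309782
side lid centre px [[271.59311244 234.52743871]] collar px [[253.93210909 170.16386604]]
```

Run:
```python
import pickle
from h import *
d=pickle.load(open("s0.pkl","rb"));s=d["top"];t=d["side"]
for n in d: print(n,-np.array(d[n]["R"]).T@d[n]["t"])
for z in(0,.1,.2,.3): print(z,ray(s,[[203,145],[201,38],[205,125]],z)[:,:2].round(3).tolist(), proj(t,[[*ray(s,[[203,145]],z)[0,:2],z],[*ray(s,[[205,125]],z)[0,:2],z]]).round(0).tolist())
im=t["image"][90:290,190:430]
cv2.imwrite("pics/side_crop.png",cv2.resize(im,None,fx=3,fy=3,interpolation=cv2.INTER_CUBIC)[:,:,::-1])
```

```text
side [ 0.27007057 -1.24569393  0.68718258]
top [0.36246589 0.00356917 1.41803436]
0 [[0.762, 0.21], [1.148, 0.212], [0.832, 0.202]] [[290.0, 191.0], [305.0, 190.0]]
0.1 [[0.734, 0.195], [1.093, 0.197], [0.799, 0.188]] [[285.0, 172.0], [300.0, 171.0]]
0.2 [[0.706, 0.181], [1.038, 0.183], [0.766, 0.174]] [[281.0, 151.0], [295.0, 151.0]]
0.3 [[0.678, 0.166], [0.982, 0.168], [0.733, 0.16]] [[275.0, 129.0], [289.0, 128.0]]
```

View pics/side_crop.png

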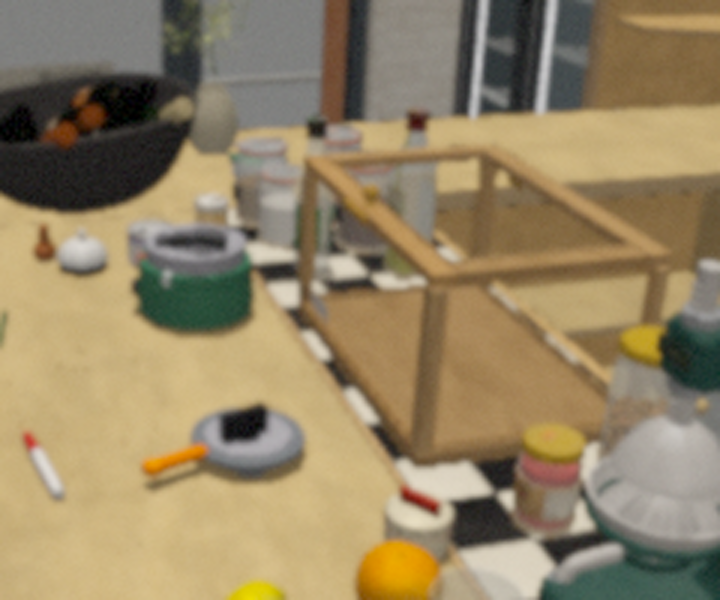

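Frame front is at x≈0.75, z≈0.24, so the gripper clears it at the grinder. The side crop shows the lid's grip standing as a plain bar. Now a helper that gives shifts in tool axes.

```bash
cat > go.py <<'E'
import sys
from bench import ctrl, snapshot
import numpy as np
from scipy.spatial.transform import Rotation as Ro
x,y,z,yaw=map(float,sys.argv[1:5]);s=ctrl.get_state()
R=Ro.from_euler("xyz",s["ee_rot"],degrees=True).as_matrix()
print((R.T@(np.array([x,y,z])-s["position"])).round(4),"turn",round((s["ee_rot"][2]-yaw+180)%360-180,2),s["clock"],s["ee_rot"].round(2),s["qpos"].round(1),s["force"].round(1))
E
python3 go.py .568 -.177 .16 19
```

```text
[-0.5929 -0.5753  0.0809] turn 138.95 0.1 [-1.7992e+02  1.0000e-02  1.5795e+02] [-73.8  24.9   1.4  90.2  -0.7  65.   -4.3] [ 0.2  0.4 -0.2]
```

```bash
python3 shift.py '-.296 -.288 0 70;-.296 -.288 0 70;-.296 -.288 0 70;-.296 -.288 0 70;-.296 -.288 0 70;-.296 -.288 0 70;-.296 -.288 0 70;-.296 -.288 0 70;-.296 -.288 0 70;-.296 -.288 0 70' .092; python3 go.py .568 -.177 .14 19
```

```text
clock: 0.93
position: [0.4012, 0.1987, 0.2407]
ee_rot: [-180.0, -0.0, 87.5]
force: [0.9, 0.2, 1.1]
opening: 0.092
finger_force: 0.0
[-0.3681  0.1829  0.1007] turn 68.53 0.9333 [-179.99   -0.     87.53] [-53.9   7.9  23.6 115.   -3.7  57.8 -31. ] [0.9 0.2 1.1]
```

```bash
R='-.368 .183 .1 68.5'; echo; python3 shift.py '-.368 .183 .1 69;-.368 .183 .1 69;-.368 .183 .1 69;-.368 .183 .1 69;-.368 .183 .1 69;-.368 .183 .1 69;-.368 .183 .1 69;-.368 .183 .1 69;-.368 .183 .1 69;-.368 .183 .1 69'; python3 shift.py '0 0 0 0;0 0 0 0'; python3 go.py .568 -.177 .046 19
python3 - <<'E'
from bench import ctrl, snapshot
import cv2
s=snapshot("top");cv2.imwrite("pics/t1.png",s["image"][:,:,::-1])
E
```

```text
clock: 1.77
position: [0.5684, -0.1691, 0.1413]
ee_rot: [-180.0, 0.0, 18.6]
force: [0.7, 1.2, 0.2]
opening: 0.0917
finger_force: 0.0
clock: 1.93
position: [0.5674, -0.1705, 0.141]
ee_rot: [179.9, 0.1, 18.7]
force: [-0.1, 0.3, 0.4]
opening: 0.0917
finger_force: 0.0
[-0.0013  0.0062  0.0951] turn -0.31 1.9333 [1.7994e+02 1.5000e-01 1.8690e+01] [-16.3  32.2  41.2 103.8 -25.6  53.8 -35.3] [-0.1  0.3  0.4]
```

```bash
python3 shift.py '-.001 .006 .04 0;-.001 .006 .07 0;-.001 .006 .085 0;-.001 .006 .095 0;-.001 .006 .095 0;-.001 .006 .095 0'; python3 go.py .568 -.177 .046 19
```

```text
clock: 2.48
position: [0.5693, -0.1725, 0.0478]
ee_rot: [-180.0, -0.0, 19.0]
force: [-0.2, -1.0, 0.6]
opening: 0.092
finger_force: 0.0
[-0.0026  0.0038  0.0018] turn 0.03 2.4833 [-1.7998e+02 -2.0000e-02  1.9030e+01] [-12.   38.9  35.6 107.4 -31.8  44.  -29.9] [-0.2 -1.   0.6]
```

```bash
python3 shift.py '-.002 .004 .002 0;-.002 .004 .002 0'; python3 shift.py '0 0 0 0;0 0 0 0;0 0 0 0;0 0 0 0;0 0 0 0;0 0 0 0;0 0 0 0;0 0 0 0' 0; python3 go.py .568 -.177 .046 19
```

```text
clock: 2.65
position: [0.5691, -0.1788, 0.0465]
ee_rot: [179.9, -0.1, 18.9]
force: [0.6, 0.3, -0.0]
opening: 0.0915
finger_force: 0.0
clock: 3.32
position: [0.5684, -0.1779, 0.0452]
ee_rot: [-180.0, 0.0, 19.0]
force: [0.9, -0.3, -0.3]
opening: 0.043
finger_force: 0.0
[-0.0001 -0.001  -0.0008] turn -0.05 3.3167 [-180.      0.     18.95] [-11.4  39.2  35.4 107.3 -31.9  43.8 -29.4] [ 0.9 -0.3 -0.3]
```

```bash
python3 shift.py '0 0 0 0;0 0 0 0;0 0 0 0;0 0 0 0;0 0 0 0;0 0 0 0;0 0 0 0;0 0 0 0'; python3 go.py .568 -.177 .046 19
```

```text
clock: 3.98
position: [0.5684, -0.1779, 0.0452]
ee_rot: [-180.0, -0.0, 18.9]
force: [-0.6, -0.3, -0.1]
opening: 0.0181
finger_force: 30.0
[-0.0001 -0.001  -0.0008] turn -0.05 3.9833 [-179.99   -0.     18.95] [-11.4  39.2  35.4 107.3 -31.9  43.8 -29.4] [-0.6 -0.3 -0.1]
```

```bash
python3 shift.py '0 0 -.01 0;0 0 -.03 0;0 0 -.07 0;0 0 -.11 0;0 0 -.14 0;0 0 -.16 0;0 0 -.16 0;0 0 -.16 0'; python3 go.py .5970 .2152 .206 45
```

```text
clock: 4.65
position: [0.5686, -0.1779, 0.206]
ee_rot: [180.0, -0.1, 19.0]
force: [0.0, 0.3, -4.0]
opening: 0.0179
finger_force: 30.0
[ 1.546e-01 -3.625e-01  1.000e-04] turn -26.04 4.65 [ 1.7998e+02 -9.0000e-02  1.8960e+01] [-17.7  28.3  44.   99.5 -22.2  61.1 -37.2] [ 0.   0.3 -4. ]
```

```bash
python3 shift.py '.0155 -.036 0 -2.6;.031 -.072 0 -5.2;.046 -.109 0 -7.8;.062 -.145 0 -10.4;.077 -.181 0 -13;.093 -.217 0 -15.6;.108 -.254 0 -18;.124 -.290 0 -21;.139 -.326 0 -23;.1546 -.3625 0 -25.8'; python3 shift.py '0 0 0 0;0 0 0 0;0 0 0 0;0 0 0 0'; python3 go.py .5970 .2152 .206 45
python3 - <<'E'
from bench import ctrl, snapshot
import cv2,pickle
d={n:snapshot(n) for n in("top","side")}
pickle.dump(d,open("s1.pkl","wb"))
a=cv2.resize(d["top"]["image"][140:240,140:260],None,fx=3.3,fy=3.3,interpolation=cv2.INTER_CUBIC)
b=cv2.resize(d["side"]["image"][110:210,200:320],None,fx=3.3,fy=3.3,interpolation=cv2.INTER_CUBIC)
cv2.imwrite("pics/c1.png",cv2.hconcat([a,b])[:,:,::-1])
E
```

```text
clock: 5.48
position: [0.5953, 0.2167, 0.2029]
ee_rot: [-179.9, 0.2, 44.8]
force: [0.4, -0.0, -4.6]
opening: 0.0178
finger_force: 30.0
clock: 5.82
position: [0.5964, 0.2133, 0.204]
ee_rot: [-180.0, 0.1, 44.6]
force: [-0.4, -0.1, -4.8]
opening: 0.0178
finger_force: 30.0
[ 0.0017 -0.0009 -0.002 ] turn -0.38 5.8167 [-1.7999e+02  1.5000e-01  4.4620e+01] [-47.8  30.3  35.5  93.5 -19.2  62.6 -52.3] [-0.4 -0.1 -4.8]
```

View pics/c1.png

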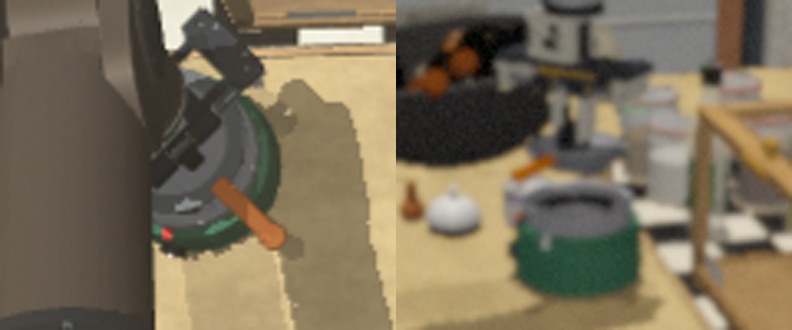

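Lid hangs level over the grinder, handle end at about top px (222,212), pointing near the white mark. I'll measure the handle end across two views, and check the collar centre in the side view.

```bash
cat > m2.py <<'E'
import pickle
from h import *
d0=pickle.load(open("s0.pkl","rb"));d=pickle.load(open("s1.pkl","rb"))
from bench import ctrl, snapshot
st=ctrl.get_state();p=st["position"];yaw=np.radians(st["ee_rot"][2]+180);u=np.array([np.cos(yaw),np.sin(yaw)])
L=p[:2]-.006*u;zl=p[2]-.0455;print("lid by grasp",L,zl)
def orange(s,b):
    h=cv2.cvtColor(s["image"],cv2.COLOR_RGB2HSV);m=cv2.inRange(h,(5,140,90),(20,255,255));z=np.zeros_like(m);x0,y0,x1,y1=b;z[y0:y1,x0:x1]=m[y0:y1,x0:x1]
    ys,xs=np.nonzero(z);return np.c_[xs,ys]
for n,b in(("top",(195,185,235,225)),("side",(230,150,255,170))):
    q=orange(d[n],b);P=ray(d[n],q,zl+(.028 if n=="top" else .024))[:,:2];r=np.linalg.norm(P-L,axis=1)
    v=np.linalg.svd(P-P.mean(0))[2][0];c=P.mean(0)
    off=np.cross(v,L-c)
    f=P[r>.114].mean(0)-L
    print(n,len(q),"r",r.min(),r.max(),"axis dir",np.degrees(np.arctan2(v[1],v[0])),"off of lid centre from axis",off,"end dir",np.degrees(np.arctan2(f[1],f[0])))
# lid disc in top
s=d["top"];h=cv2.cvtColor(s["image"],cv2.COLOR_RGB2HSV)
# predicted disc rim px and collar rim px, side view grinder (start picture)
t=d0["side"];h=cv2.cvtColor(t["image"],cv2.COLOR_RGB2HSV);m=cv2.inRange(h,(50,60,20),(95,255,255));z=np.zeros_like(m);z[160:205,228:280]=m[160:205,228:280]
ys,xs=np.nonzero(z);print("green side x extents rows")
for y in range(178,192,3):
    X=xs[ys==y];print(y,X.min(),X.max(),end="; ")
a=np.linspace(0,2*np.pi,200);C=np.array([.6012,.2194])
for zz in(.03,.06): 
    q=proj(t,np.c_[C+.086*np.c_[np.cos(a),np.sin(a)],np.full(200,zz)]);print("pred extents z",zz,q[:,0].min(),q[:,0].max(),q[q[:,0].argmin(),1],q[:,1].max())
print("bottom row green",ys.max()); q=proj(t,np.c_[C+.086*np.c_[np.cos(a),np.sin(a)],np.zeros(200)]);print("pred bottom",q[:,1].max())
E
python3 m2.py
```

```text
lid by grasp [0.60108732 0.21760236] 0.1592191754476237
top 164 r 0.05933984850292792 0.13630403531151028 axis dir -134.6697352561283 off of lid centre from axis 0.0012660115932682445 end dir -135.27292709888542
side 46 r 0.05042979149568784 0.1329348431308461 axis dir -131.74241737256347 off of lid centre from axis 0.006765348692762185 end dir -135.37171241329554
green side x extents rows
178 237 272; 181 238 272; 184 236 272; 187 236 272; 190 238 272; pred extents z 0.03 234.1989145091607 273.7022700509547 187.74541778142114 195.63822726671907
pred extents z 0.06 234.0394904096236 273.8433336655423 181.37949281553887 189.02727219907933
bottom row green 199
pred bottom 202.14365312661158m2.py:13: DeprecationWarning: Arrays of 2-dimensional vectors are deprecated. Use arrays of 3-dimensional vectors instead. (deprecated in NumPy 2.0)
  off=np.cross(v,L-c)
```

```bash
python3 shift.py '.0015 -.001 .02 0;.0015 -.001 .035 0;.0015 -.001 .044 0;.0015 -.001 .044 0;.0015 -.001 .044 0'; python3 go.py .5970 .2152 .1415 44.7
```

```text
clock: 6.33
position: [0.5973, 0.2162, 0.1612]
ee_rot: [-180.0, 0.0, 44.7]
force: [0.5, 0.9, -4.5]
opening: 0.0177
finger_force: 30.0
[-0.0009  0.0005  0.0197] turn -0.01 6.3333 [-1.7999e+02  4.0000e-02  4.4690e+01] [-47.   32.8  34.1  96.  -21.1  57.8 -51. ] [ 0.5  0.9 -4.5]
```

```bash
python3 shift.py '-.001 .0005 .003 0;-.001 .0005 .006 0;-.001 .0005 .009 0;-.001 .0005 .011 0;-.001 .0005 .011 0'; python3 shift.py '0 0 .003 0;0 0 .006 0;0 0 .006 0'; python3 go.py .5970 .2152 .1415 44.7
```

```text
clock: 6.75
position: [0.5967, 0.2159, 0.1498]
ee_rot: [-180.0, 0.0, 44.8]
force: [0.9, -0.5, -5.4]
opening: 0.0174
finger_force: 30.0
clock: 7.0
position: [0.5966, 0.2158, 0.1435]
ee_rot: [-180.0, 0.0, 44.8]
force: [0.9, -0.9, -4.5]
opening: 0.0178
finger_force: 30.0
[-0.0002  0.0008  0.002 ] turn 0.05 7.0 [-1.7998e+02  5.0000e-02  4.4750e+01] [-46.6  33.8  33.5  97.1 -21.8  55.8 -50.3] [ 0.9 -0.9 -4.5]
```

```bash
python3 shift.py '0 0 .001 0;0 0 .002 0;0 0 .002 0'; python3 go.py .5970 .2152 .1415 44.7
```

```text
clock: 7.25
position: [0.5969, 0.2158, 0.1421]
ee_rot: [-180.0, 0.0, 44.7]
force: [0.1, 0.3, -3.7]
opening: 0.0179
finger_force: 30.0
[-0.0004  0.0005  0.0006] turn 0.05 7.25 [-1.800e+02  1.000e-02  4.475e+01] [-46.5  33.9  33.5  97.1 -21.9  55.6 -50.2] [ 0.1  0.3 -3.7]
```

```bash
python3 shift.py '0 0 .001 0;0 0 .001 0;0 0 .001 0'; python3 shift.py '0 0 0 0;0 0 0 0;0 0 0 0;0 0 0 0;0 0 0 0;0 0 0 0' .05;python3 shift.py '0 0 0 0;0 0 0 0'; python3 go.py .5970 .2152 .1415 44.7
```

```text
clock: 7.5
position: [0.597, 0.2158, 0.1413]
ee_rot: [180.0, -0.0, 44.7]
force: [-0.3, -1.0, -5.3]
opening: 0.0175
finger_force: 30.0
clock: 8.0
position: [0.5971, 0.2159, 0.1414]
ee_rot: [180.0, -0.0, 44.7]
force: [-0.0, 0.2, -0.8]
opening: 0.0492
finger_force: 0.0
clock: 8.17
position: [0.597, 0.2159, 0.1413]
ee_rot: [-180.0, -0.0, 44.8]
force: [-0.1, -0.0, 0.8]
opening: 0.05
finger_force: 0.0
[-0.0004  0.0005 -0.0002] turn 0.05 8.1667 [-1.800e+02 -1.000e-02  4.475e+01] [-46.5  34.   33.4  97.2 -21.9  55.5 -50.2] [-0.1 -0.   0.8]
```

```bash
python3 shift.py '0 0 -.02 0;0 0 -.05 0;0 0 -.06 0;-.04 0 -.06 0;-.08 0 -.06 0;-.101 0 -.06 0;-.101 0 -.06 0;-.101 0 -.06 0'
python3 - <<'E'
from bench import ctrl, snapshot
import cv2,pickle
d={n:snapshot(n) for n in("top","side")}
pickle.dump(d,open("s1.pkl","wb"))
a=cv2.resize(d["top"]["image"][140:240,140:260],None,fx=3.3,fy=3.3,interpolation=cv2.INTER_CUBIC)
b=cv2.resize(d["side"]["image"][110:210,200:320],None,fx=3.3,fy=3.3,interpolation=cv2.INTER_CUBIC)
cv2.imwrite("pics/c2.png",cv2.hconcat([a,b])[:,:,::-1])
E
python3 go.py .5253 .1441 .122 44.8
```

```text
clock: 8.83
position: [0.5248, 0.1441, 0.2017]
ee_rot: [-180.0, -0.1, 44.7]
force: [0.8, 0.9, 0.3]
opening: 0.0503
finger_force: 0.0
[-0.0016  0.0007  0.0795] turn -0.0 8.9333 [ 1.7999e+02 -7.0000e-02  4.4800e+01] [-48.6  22.   37.2 106.5 -15.8  56.6 -49.8] [-0.4  0.7 -0.3]
```

View pics/c2.png

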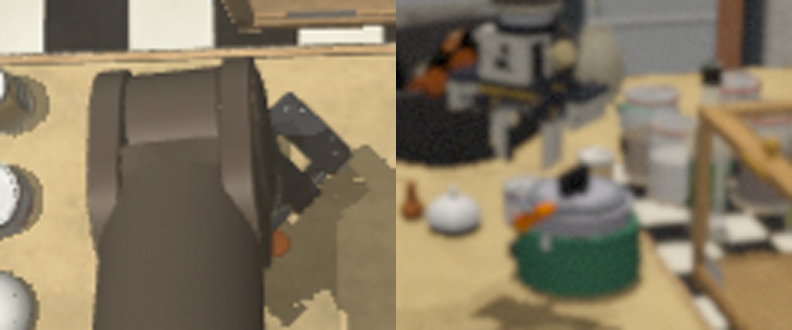

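Lid sits level in the collar with the handle over the white mark (side crop around (530,218)). Straddle the handle.

```bash
python3 shift.py '-.001 .0005 .03 0;-.001 .0005 .055 0;-.001 .0005 .07 0;-.001 .0005 .0795 0;-.001 .0005 .0795 0;-.001 .0005 .0795 0'; python3 shift.py '0 0 0 0;0 0 0 0;0 0 0 0;0 0 0 0;0 0 0 0' .026; python3 go.py .5253 .1441 .122 44.8
python3 - <<'E'
import numpy as np
C=np.array([.6012,.2194]);R=.107
# arc rows in tool axes, tool x at angle 44.75, lid turned clockwise by t
for t in(10,20,30,40,45,50,55,60,62,64):
    t=np.radians(t);print(np.degrees(t).round(),(R*(1-np.cos(t))).round(4),(-R*np.sin(t)).round(4))
E
```

```text
clock: 9.43
position: [0.5254, 0.144, 0.1217]
ee_rot: [180.0, 0.0, 44.8]
force: [-0.3, -0.5, 0.5]
opening: 0.0501
finger_force: 0.0
clock: 9.85
position: [0.5251, 0.1438, 0.1222]
ee_rot: [180.0, -0.1, 44.8]
force: [-1.3, -0.8, 0.1]
opening: 0.0265
finger_force: 0.0
[ 0.0004 -0.0001  0.0002] turn -0.05 9.85 [ 1.7999e+02 -5.0000e-02  4.4750e+01] [-45.4  27.7  33.9 111.4 -20.8  47.  -45.4] [-1.3 -0.8  0.1]
10.0 0.0016 -0.0186
20.0 0.0065 -0.0366
30.0 0.0143 -0.0535
40.0 0.025 -0.0688
45.0 0.0313 -0.0757
50.0 0.0382 -0.082
55.0 0.0456 -0.0876
60.0 0.0535 -0.0927
62.0 0.0568 -0.0945
64.0 0.0601 -0.0962
```

```bash
python3 shift.py '.0004 -.0093 0 5;.0016 -.0186 0 10;.0036 -.0277 0 15;.0065 -.0366 0 20;.010 -.0452 0 25;.0143 -.0535 0 30;.0194 -.0614 0 35;.025 -.0688 0 40;.025 -.0688 0 40'; python3 go.py .6012 .2194 .122 -15.2
```

```text
clock: 10.6
position: [0.4937, 0.2122, 0.1216]
ee_rot: [-180.0, 0.0, 4.7]
force: [-0.7, 0.5, 0.7]
opening: 0.0261
finger_force: 0.0
[ 0.1077  0.0016 -0.0004] turn 19.87 10.6 [-1.7997e+02  1.0000e-02  4.6700e+00] [-61.   30.1  45.5 112.9 -28.5  48.7 -85.3] [-0.7  0.5  0.7]
```

```bash
python3 shift.py '.0001 -.0056 0 3;.0006 -.0112 0 6;.0013 -.0167 0 9;.0023 -.0222 0 12;.0036 -.0277 0 15;.0036 -.0277 0 15'; python3 go.py .6012 .2194 .122 -15.2
```

```text
clock: 11.1
position: [0.496, 0.2376, 0.1216]
ee_rot: [179.9, -0.1, -10.2]
force: [1.5, -1.5, -0.9]
opening: 0.0262
finger_force: 0.3
[ 0.1068 -0.0008 -0.0003] turn 4.97 11.1 [ 1.7994e+02 -6.0000e-02 -1.0230e+01] [-65.3  32.7  49.6 111.3 -31.9  50.8 -99.3] [ 1.5 -1.5 -0.9]
```

```bash
python3 shift.py '.0001 -.0019 0 1;.0001 -.0037 0 2;.0002 -.0056 0 3;.0003 -.0075 0 4;.0003 -.0075 0 4'; python3 shift.py '0 -.0019 0 1;0 -.0037 0 2;0 -.0037 0 2'; python3 go.py .6012 .2194 .122 -15.2
```

```text
clock: 11.52
position: [0.4972, 0.2438, 0.1216]
ee_rot: [179.9, -0.0, -14.3]
force: [1.6, -4.8, -3.5]
opening: 0.0258
finger_force: 2.3
clock: 11.77
position: [0.4979, 0.247, 0.1214]
ee_rot: [179.9, -0.0, -16.3]
force: [0.7, -5.1, -2.7]
opening: 0.0261
finger_force: 2.8
[ 0.1069 -0.0025 -0.0006] turn -1.09 11.7667 [179.88  -0.   -16.29] [ -66.6   33.9   51.1  110.5  -33.4   51.9 -104.9] [ 0.7 -5.1 -2.7]
```

```bash
python3 shift.py '0 -.0019 0 .5;0 -.0037 0 1;0 -.0037 0 1'; python3 shift.py '0 -.0019 0 .5;0 -.0037 0 1;0 -.0037 0 1'; python3 go.py .6012 .2194 .122 -15.2
```

```text
clock: 12.02
position: [0.4988, 0.2496, 0.1213]
ee_rot: [179.8, -0.0, -17.3]
force: [0.9, -8.1, -3.8]
opening: 0.0264
finger_force: 4.0
clock: 12.27
position: [0.4995, 0.251, 0.1211]
ee_rot: [179.6, 0.0, -18.4]
force: [-1.0, -15.0, -1.6]
opening: 0.0262
finger_force: 7.4
[ 0.1064 -0.0021 -0.0009] turn -3.18 12.2667 [ 1.7965e+02  1.0000e-02 -1.8380e+01] [ -67.1   34.5   51.7  109.9  -33.8   52.5 -107. ] [ -1.  -15.   -1.6]
```

```bash
python3 shift.py '0 -.0019 0 0;0 -.0037 0 0;0 -.0037 0 0'; python3 shift.py '0 -.003 0 0;0 -.003 0 0'; python3 go.py .6012 .2194 .122 -15.2
```

```text
clock: 12.52
position: [0.4998, 0.2518, 0.1208]
ee_rot: [179.4, 0.1, -18.5]
force: [-3.8, -22.7, 1.6]
opening: 0.0261
finger_force: 11.3
clock: 12.68
position: [0.4999, 0.2524, 0.1205]
ee_rot: [179.3, 0.1, -18.5]
force: [-6.5, -29.5, 4.6]
opening: 0.0261
finger_force: 14.7
[ 0.1066 -0.0009 -0.0018] turn -3.34 12.6833 [ 1.7925e+02  1.5000e-01 -1.8540e+01] [ -67.2   34.9   51.8  109.5  -33.7   53.  -107.4] [ -6.5 -29.5   4.6]
```

Force rises steeply (30 N) with no further motion: hard stop. Back off, open, rise.

```bash
python3 shift.py '0 .004 0 0;0 .008 0 0;0 .011 0 0;0 .011 0 0;0 .011 0 0'; python3 go.py .6012 .2194 .122 -15.2
```

```text
clock: 13.1
position: [0.4989, 0.2507, 0.1218]
ee_rot: [179.9, -0.0, -18.2]
force: [0.2, -7.7, 0.0]
opening: 0.0261
finger_force: 3.7
[ 0.107  -0.0023 -0.0002] turn -3.05 13.1 [ 1.7994e+02 -2.0000e-02 -1.8250e+01] [ -67.1   34.3   51.6  110.2  -33.9   52.2 -106.7] [ 0.2 -7.7  0. ]
```

```bash
python3 shift.py '0 .003 0 0;0 .006 0 0;0 .006 0 0;0 .006 0 0'; python3 shift.py '0 0 0 0;0 0 0 0;0 0 0 0;0 0 0 0' .045; python3 shift.py '0 0 -.01 0;0 0 -.03 0;0 0 -.06 0;0 0 -.09 0;0 0 -.12 0;-.02 0 -.13 0;-.04 -.03 -.13 0;-.05 -.06 -.13 0;-.05 -.09 -.13 0;-.05 -.12 -.13 0'; python3 shift.py '0 -.04 0 0;0 -.08 0 0;0 -.12 0 0;0 -.15 0 0;0 -.15 0 0;0 -.15 0 0'
python3 - <<'E'
from bench import ctrl, snapshot
import cv2,pickle
d={n:snapshot(n) for n in("top","side")}
pickle.dump(d,open("s2.pkl","wb"))
a=cv2.resize(d["top"]["image"][140:240,140:260],None,fx=3.3,fy=3.3,interpolation=cv2.INTER_CUBIC)
b=cv2.resize(d["side"]["image"][110:210,200:320],None,fx=3.3,fy=3.3,interpolation=cv2.INTER_CUBIC)
cv2.imwrite("pics/c3.png",cv2.hconcat([a,b])[:,:,::-1])
E
```

```text
clock: 13.43
position: [0.4967, 0.2469, 0.1218]
ee_rot: [-179.9, 0.0, -18.2]
force: [0.4, -0.4, -0.0]
opening: 0.026
finger_force: 0.0
clock: 13.77
position: [0.4969, 0.2464, 0.1217]
ee_rot: [-180.0, 0.0, -18.2]
force: [0.8, 1.0, -0.2]
opening: 0.0442
finger_force: 0.0
clock: 14.6
position: [0.4862, 0.378, 0.2527]
ee_rot: [-179.9, 0.0, -18.2]
force: [0.6, -0.8, -0.2]
opening: 0.045
finger_force: 0.0
clock: 15.1
position: [0.5338, 0.5197, 0.2512]
ee_rot: [179.9, -0.1, -18.1]
force: [0.3, -0.9, -0.6]
opening: 0.045
finger_force: 0.0
```

View pics/c3.png

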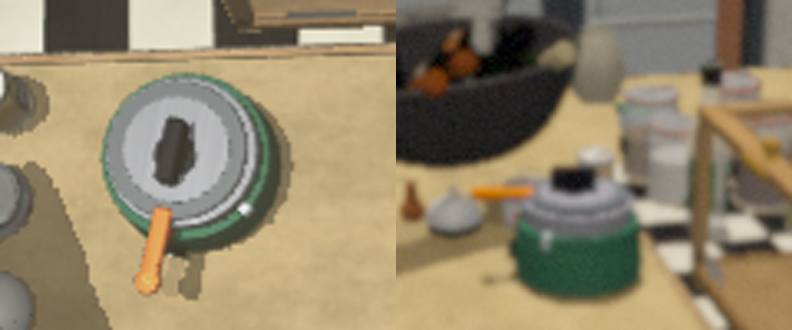

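The handle covers the red mark, the white mark is uncovered at top px (214,203), and the lid sits flat. I'll measure the handle's direction.

Run:
```python
import pickle
from h import *
s=pickle.load(open("s2.pkl","rb"))["top"];h=cv2.cvtColor(s["image"],cv2.COLOR_RGB2HSV)
m=cv2.inRange(h,(0,0,0),(180,75,255));z=np.zeros_like(m)
o=cv2.inRange(h,(5,140,90),(20,255,255))[200:232,178:196];ys,xs=np.nonzero(o)
P=ray(s,np.c_[xs+178,ys+200],.124)[:,:2];C=np.array([.6012,.2194]);r=np.linalg.norm(P-C,axis=1)
v=np.linalg.svd(P-P.mean(0))[2][0];f=P[r>.114].mean(0)-C;print(len(P),r.max(),np.degrees(np.arctan2(v[1],v[0]))%180,np.degrees(np.arctan2(f[1],f[0])),np.degrees(np.arctan2(*(P.mean(0)-C)[::-1])))
```

```text
160 0.13482842727153646 166.81683039832285 165.6187686418818 165.19522963569287
```

```bash
python3 -c "
from bench import ctrl, snapshot
print(ctrl.job_done())"
```

```text
the job is handed in; nothing more can be done
None
```

The lid is seated and cammed to its hard stop with the handle over the red mark (measured within about 1° of it), the arm is clear, no other object was touched, and the job was handed in at about 15 s.

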